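# Seat the twin tap block in the filter's pump head and lock it

## Robot

A 6-joint arm with a two-finger parallel gripper is mounted at the origin on the work surface. World frame = base frame: x ahead of the robot, y to its left, z up, the work surface at z = 0. Lengths are in m, angles in rad, forces in N, time in s.
With the tool pointing down it reaches from about 0.275 to 0.75 m from the base axis. Payload 10.2 kg.
Tool frame: the origin (TCP) lies midway between the tips of the shut fingers; the grasp point (between the pads) lies 19 mm behind it; z points along the fingers, y is the line along which they close (so a half turn about z gives the same grasp; the last joint's range is limited). The gripper opens to 88 mm and grips with 3 to 60 N. Pads are 18 mm wide; open, the fingers measure 123 mm over their backs; the gripper's body (75 mm by 187 mm) begins 45 mm behind the grasp point.
Start: joints at [-1.394, 0.313, 1.498, -0, 1.331, -0.223], TCP at [0.204, -0.484, 0.239] pointing down, gripper open.
Joint ranges: [-2.94, 2.94], [-0.97, 2.17], [0.19, 2.56], [-1.23, 4.37], [0.02, 3.11], [-2.88, 2.88]. Speed limits (rad/s): [2.39, 2.39, 3.01, 3.14, 3.14, 3.14].

## Interface

Orientations are given as a rotation vector (axis times angle).
In Python, from plant import ctrl gives the robot as it stands. Calls block until the motion is done:
- ctrl.move_pose(position, orientation): joint-space move of the TCP to a pose.
- ctrl.move_linear(position, vel=0.15, rotation=None, f_stop=None): straight line of the TCP; rotation=None keeps the orientation; vel is the mean speed in m/s. With f_stop (N) it stops when the force on the tool has changed by that much, and returns True; else False.
- ctrl.goto_joints(angles): joint-space move.
- ctrl.command_gripper(opening): finger opening in m; the grip force is fixed at half the most; returns when the fingers have stopped.
- ctrl.pause(seconds).
- ctrl.inverse_kinematics(position, orientation): joint angles nearest the present ones, or None.
- ctrl.read_state(): the state.
- ctrl.get_image(name): name is "scene" or "top" or "wrist"; returns (picture, depth): 384x512x3 uint8, red, green, blue; 384x512 float32, m along the optical axis (not along the pixel's ray), 0 where there is no reading.
- ctrl.camera_info(name): a dict with "fovy" (degrees; the focal length in pixels is half the picture's height over the tangent of half this angle, whatever the lens; pixels are square), "cx", "cy" (the principal point, pixels), "R" (3x3) and "t" (3): a world point X has camera coordinates R X + t; the wrist camera has in their place "tool_from_camera" (4x4, takes a point from camera to tool coordinates, whose origin is the TCP and whose axes are the flange's). Camera axes: x right, y down, z forward; pixel columns grow to the right and rows downward; lengths in m; the calibration is good to about 2 mm. The wrist camera is an equidistant fisheye: a pixel r from the principal point sees the ray r / f radians off the axis. A picture is of the moment at which its call begins: read the wrist's pose just before it. camera_info takes no time and is no camera call.
A pose or a line that the arm cannot do raises ctrl.PlanningError and nothing moves.
- ctrl.close_job(): hands the job in; it is judged then, once.
Trained networks look in the newest picture that a camera, given by its name, has taken for a name from the list of things; names that differ only in an ending like _2 or _b are one class to them, and where a whole thing is asked for, a point or a joint stands for the part that bears it (a point fixed in the world has none). Each returns a list of dicts, best first, with "conf" (0 to 1); they miss things now and then, are a little off and sometimes report something else, mostly with a low value. They report only what shows in the picture. A call takes as long as a camera call. They do not tell look-alikes from the thing itself.
- ctrl.trace(camera, name): "region" (384x512 bool, what is visible of it) and "location" ([row, column] in pixels, amid what is visible of it).
The state is a dict: "time_s": time; "joints": joint angles; "joint_vel": joint speeds; "effort": joint torques, N m; "ee_pos": TCP position; "eef_rot": TCP orientation; "ft_force": force on the tool from outside, world axes, zero at the start; "moment": the same for the moment, N m; "width": finger opening in m; "finger_force": force on a finger pad.
Only numpy, scipy, OpenCV 4.12 (cv2) and the standard library are available. Lean on these libraries where they do the work, as an engineer would, in place of code of your own. Each camera call takes 0.05 s, during which the arm holds its last target. There are 200 camera calls.

## Task

Take the filter's green twin tap block out of the tilted yellow bin, set it upright in the pocket of the pump head with its lug towards the red lever, and shuffle it about in the loose pocket until its keyed foot drops fully home. Then swing the red lever up and over until it is locked on the lug, and leave the grease jar, screwdriver, brush and media basket as they lie.

Things in the scene. Friction and masses are not known exactly. Their poses are not given: they have to be found in the camera images.
- block_center (a point): Twin tap block of the filter, loose, 0.22 to 0.37 kg. Green body 84 (own x) x 44 (own y) x 58 mm (own z). This point: on its axis, 58 mm above the foot's underside, 46 above the body's underside, 12 below its top. Own z points out of the top, square to the bin's floor at first. Grip across the 44 mm here: both sides are clear.
- block_foot (a point): Middle of the underside of the block's orange foot: 64 x 30 mm, 12 mm high, under the green body, with one key rib 16 mm wide standing out 6 mm in the middle of its +y side.
- block_lug (a point): Middle of the top of the green catch lug on the block's -x end: 18 mm long, 20 wide, 11 thick; 51 mm to -x and 13 mm below block_center.
- block_top (a point): On the block's axis, level with its hose stubs' ends, 58 mm above block_center. Two grey stubs (17 mm across) on black collars (28 mm across, 16 high) at x = -27 and +27 mm, 46 mm high over the body; an orange shut-off 30 x 14 x 14 mm between the collars.
- pocket (a point): Centre of the mouth of the pocket in the pump head, level with the head's grey deck (80 mm above the bench, 185 x 184 mm, fixed), z up. Pocket 96 (x) x 56 (y) x 16 mm deep: the body has 6 mm of play each way. block_center is 42 mm above this point when the block stands on the pocket's floor, 30 mm when fully home. Axes of the seated block are parallel to these.
- pocket_floor (a point): Middle of the pocket's floor, a fixed white seat plate with a cut-out 68 x 34 mm, 13.5 deep, and a key slot 20 mm wide going 6 mm further to +y: 2 mm to spare round the foot and its rib. The plate sits on rubber, so the cut-out is off this point by up to 4.5 mm in x and in y (not turned), differently each time: see or feel for it.
- lever_hinge (a point): Hinge of the red lever, 92 mm to -x and 22 mm above the pocket point, axis along the pocket's y; it lies between two black ears 38 mm apart overall, 20 mm long in x, 32 mm high over the deck.
- lever (a joint): Red locking lever. 0 = locked: toe over the lug, handle up and leaning 30 degrees from vertical towards the pocket. Grows (rad, to 1.4) as the handle swings out to -x and down; starts at 1.2 to 1.35. Stiff (0.08 N m), stays where it is left. The toe, 42 mm long, stops against the lug near 0.3 or 0.4 if the block is not home; open less than 1.15 it bars the lug's way in.
- lever_tip (a point): End of the lever's handle, 66 mm from the hinge, middle of its paddle: 28 mm wide (own y), 8 thick, 40 long. At 1.3 rad it is about 47 mm out to -x and 47 mm above the hinge.
- bin_floor (a point): Middle of the underside of the 4 mm floor of the fixed yellow bin, own z vertical. The floor (150 x 150 mm) slopes 0.55 rad, low edge at own -x, high at +x. Walls 26 mm over the floor at the low edge and sides, 36 at the back; cross divider 24 mm high, 30 mm up from the middle. The block stands leaning on the low wall, lug over its edge.
- grease_jar_c (a point): Bystander, leave alone: screw-top jar of silicone grease, 54 mm across, 45 mm high; point at its centre
- screwdriver_grip (a point): Bystander, leave alone: screwdriver lying on the bench; point on its handle
- brush_grip (a point): Bystander, leave alone: cleaning brush lying on the bench; point on its handle
- basket_in (a point): Bystander, leave alone: black slatted media basket 170 x 170 x 75 mm; point on its inner floor
Not all that is in view belongs to the job. What is shaped like the part that bears block_center but blue, brown or pink is not meant.

How it is judged:
By the outcome, as a careful person would: the job done as asked, in the order asked, and still so for the second after the job is handed in, with the robot touching nothing.
It also fails if it takes over 64 s, if anything falls off the work surface, if the arm or the gripper's body presses on something with over 40 N, if the wrist force passes 120 N, or if a joint passes its speed limit or range.

## Working session

There is one attempt and no reset: what is moved stays moved. The work goes in short steps, each a Python script; the robot and the scene stay as the last script left them, time stands still between calls to the robot, and variables do not carry over. Pictures are saved under pics/ and viewed, at most 10 in all, crops included, and the job is handed in when it is done.

```bash
ls; mkdir -p pics; cat > h.py <<'E'
import numpy as np, cv2
from scipy.spatial.transform import Rotation as R
from plant import ctrl
def cloud(cam):
    im,d=ctrl.get_image(cam); c=ctrl.camera_info(cam)
    f=192/np.tan(np.radians(c['fovy'])/2)
    v,u=np.mgrid[0:384,0:512]
    P=np.stack([(u-c['cx'])/f*d,(v-c['cy'])/f*d,d],-1)
    W=(P-np.array(c['t']))@np.array(c['R'])
    W[d==0]=np.nan
    return im,d,W
def save(im,n): cv2.imwrite('pics/'+n,im[...,::-1])
E
python3 - <<'E'
from h import *
D={}
for c in('scene','top'):
    im,d,W=cloud(c); D[c]=im;D[c+'W']=W
    for n in('block_center','lever','pocket','bin_floor'):
        for r in ctrl.trace(c,n)[:3]:
            m=r['region']; print(c,n,round(r['conf'],2),np.round(r['location']),m.sum(),np.round(np.nanmedian(W[m],0),3) if m.any() else '')
np.savez('s.npz',**D)
save(cv2.resize(D['scene'],(800,600)),'scene.png');save(cv2.resize(D['top'],(800,600)),'top.png')
for c in('scene','top'):
    i=ctrl.camera_info(c);print(c,i['fovy'],-np.array(i['R']).T@i['t'])
print(ctrl.camera_info('wrist'))
E
```

```text
pics
scene block_center 0.75 [146. 262.] 782 [ 0.328 -0.192  0.038]
scene block_center 0.66 [193. 348.] 822 [0.331 0.132 0.042]
scene block_center 0.65 [176. 222.] 853 [ 0.563 -0.161  0.104]
scene lever 0.85 [213. 350.] 277 [0.457 0.205 0.133]
scene pocket 0.9 [252. 324.] 6074 [0.572 0.211 0.08 ]
scene pocket 0.7 [213. 256.] 303 [ 0.543 -0.037  0.023]
scene pocket 0.2 [215. 349.] 197 [0.459 0.205 0.132]
scene bin_floor 0.9 [194. 198.] 2228 [ 0.631 -0.158  0.076]
scene bin_floor 0.7 [256. 326.] 5838 [0.572 0.211 0.08 ]
top block_center 0.95 [271. 202.] 744 [0.323 0.127 0.042]
top block_center 0.94 [272. 299.] 775 [ 0.318 -0.202  0.042]
top block_center 0.89 [198. 294.] 441 [ 0.548 -0.17   0.114]
top lever 0.71 [204. 181.] 3392 [0.549 0.2   0.081]
top lever 0.7 [232. 175.] 120 [0.459 0.201 0.132]
top pocket 0.82 [202. 180.] 3232 [0.548 0.199 0.081]
top bin_floor 0.78 [183. 302.] 1831 [ 0.608 -0.198  0.07 ]
scene 44.051394125217215 [1.18288155 0.49875444 1.11354089]
top 52.4414697215939 [ 0.46583562 -0.03259934  1.37902349]
{'fovy': 65.70646984690485, 'cx': 254.76174931228445, 'cy': 197.87873062003152, 'tool_from_camera': array([[ 2.46183847e-04, -9.62146650e-01, -2.72532134e-01,
         7.00704935e-02],
       [ 9.99999546e-01,  4.87668879e-04, -8.18344757e-04,
        -3.46089848e-04],
       [ 9.20273107e-04, -2.72531809e-01,  9.62146333e-01,
        -1.45543197e-01],
       [ 0.00000000e+00,  0.00000000e+00,  0.00000000e+00,
         1.00000000e+00]])}
```

View pics/scene.png

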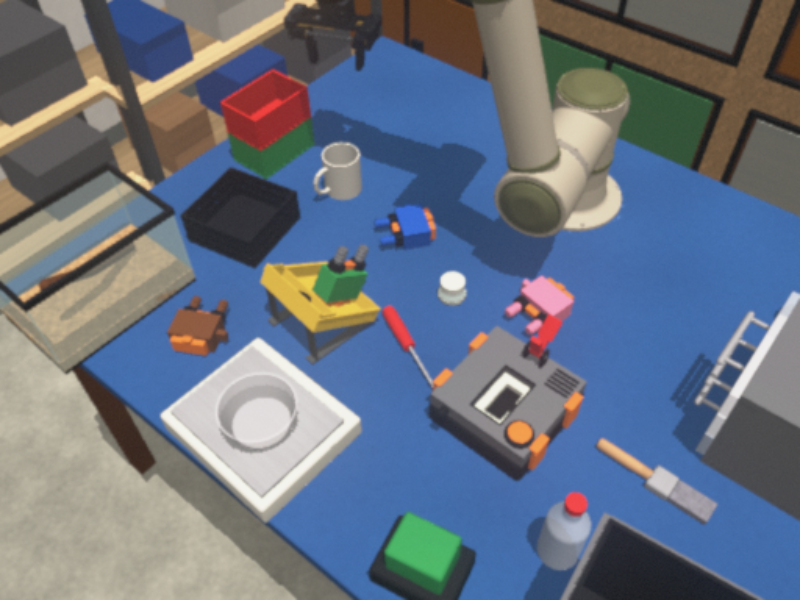

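View pics/top.png

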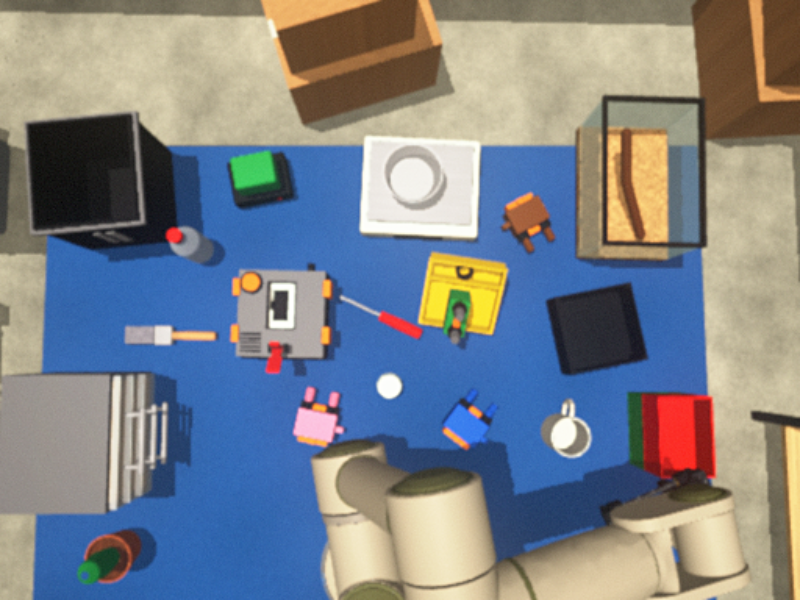

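Images (800x600 px). Scene: green block in the yellow bin (340,282), with look-alikes blue (410,226), pink (545,300) and brown (197,330). Only the green one in the bin fits the description. The top view shows the bin at (465,293), the head at (283,313) with a white seat and dark cut-out, and the red lever pointing towards the robot (275,357). The next wrist views will confirm this close up.

```bash
cat >> h.py <<'E'
def wcloud():
    s=ctrl.read_state(); c=ctrl.camera_info('wrist'); im,d=ctrl.get_image('wrist')
    f=192/np.tan(np.radians(c['fovy'])/2); v,u=np.mgrid[0:384,0:512].astype(float)
    x,y=u-c['cx'],v-c['cy']; r=np.hypot(x,y)+1e-9; th=r/f; t=np.tan(th)
    P=np.stack([x/r*t*d,y/r*t*d,d],-1); T=np.array(c['tool_from_camera'])
    P=P@T[:3,:3].T+T[:3,3]
    W=P@R.from_rotvec(s['eef_rot']).as_matrix().T+s['ee_pos']; W[d==0]=np.nan
    return im,d,W,P
def frame(zt,yt):  # tool rotation with given z and (approx) y
    z=np.array(zt,float);z/=np.linalg.norm(z);y=np.array(yt,float);y-=z*(y@z);y/=np.linalg.norm(y)
    return R.from_matrix(np.stack([np.cross(y,z),y,z],1)).as_rotvec()
def zb(ps,t=.55): return np.array([-np.sin(t)*np.cos(ps),-np.sin(t)*np.sin(ps),np.cos(t)])
E
python3 - <<'E'
from h import *
ps=-.145; z=zb(ps); y=np.array([-np.sin(ps),np.cos(ps),0]); pb=np.array([.555,-.165,.105])+.13*z
pp=[.56,.2,.28]
for sg in(1,-1):
    print(sg,[None if q is None else np.round(q,2) for q in (ctrl.inverse_kinematics(pb,frame(-z,sg*y)),ctrl.inverse_kinematics(pp,frame([0,0,-1],[0,sg,0])))])
sg=1 if ctrl.inverse_kinematics(pb,frame(-z,y)) is not None else -1
o={}
for n,p,r in(('bin',pb,frame(-z,sg*y)),):
    ctrl.move_pose(p,r); im,d,W,P=wcloud(); o[n]=im;o[n+'W']=W
    for q in ctrl.trace('wrist','block_center')[:2]:
        m=q['region'];print(q['conf'],q['location'],m.sum(),np.nanmedian(W[m],0)); o['m']=m if 'm' not in o else o['m']
    save(im,n+'.png')
print(sg,ctrl.read_state()['time_s'],ctrl.read_state()['joints'])
np.savez('bin.npz',**o)
E
```

```text
1 [array([-0.67,  0.06,  1.97,  0.44,  0.67, -2.38]), array([ 0.15,  0.45,  1.2 , -0.  ,  1.49, -1.42])]
-1 [array([-0.67,  0.06,  1.97,  0.44,  0.67,  0.76]), array([ 0.15,  0.45,  1.2 , -0.  ,  1.49,  1.72])]
0.78 [171.9, 246.1] 4759 [ 0.53309695 -0.1673806   0.11125577]
0.69 [233.8, 161.9] 395 [ 0.72278277 -0.34206302  0.02648647]
1 2.4667 [-0.6707049   0.06448433  1.96831638  0.43644889  0.66823211 -2.38009327]
```

View pics/bin.png

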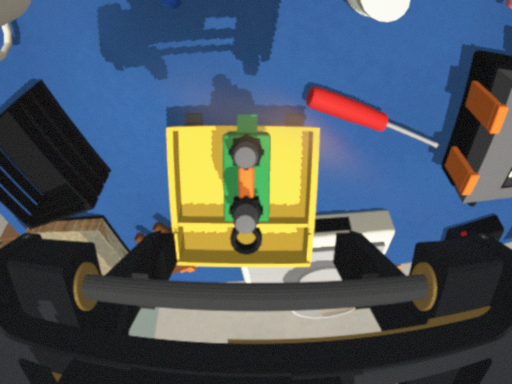

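The crop confirms it: the green body is at (246,180) with two grey stubs at (246,152) and (246,215). Its lug at (247,122) sits over the low wall. Next I fit the pose.

```bash
python3 - <<'E'
from h import *
o=np.load('bin.npz'); im=o['bin'].astype(int); W=o['binW']
ps=-.145; z=zb(ps); x=np.array([np.cos(.55)*np.cos(ps),np.cos(.55)*np.sin(ps),np.sin(.55)]); y=np.cross(z,x)
B=np.stack([x,y,z],1)
g=(im[...,1]>1.5*im[...,0])&(im[...,1]>1.3*im[...,2])&(W[...,2]>.05)
p=W[g]; p=p[np.isfinite(p).all(1)]
p=p[np.linalg.norm(p-np.median(p,0),axis=1)<.09]
q=p@B; print(len(q)); h,e=np.histogram(q[:,2],30); print(h,e.round(3))
pk=e[h.argmax()]
t=q[abs(q[:,2]-pk)<.006]
# plane
A=np.c_[t[:,:2],np.ones(len(t))]; c=np.linalg.lstsq(A,t[:,2],rcond=None)[0]; print('plane slopes',c, 'z',np.median(t[:,2]))
r=cv2.minAreaRect((t[:,:2]*1000).astype(np.float32)); print(r)
lug=q[q[:,2]<pk-.015]; print('lug',len(lug),np.median(lug,0),lug.min(0),lug.max(0))
yel=(im[...,0]>150)&(im[...,1]>120)&(im[...,2]<80); Y=W[yel]@B; Y=Y[np.isfinite(Y).all(1)]
h,e=np.histogram(Y[:,2],40);print(h,e.round(3)[[0,-1]])
rim=Y[Y[:,2]>.02+np.nanmin(Y[:,2])]
r=cv2.minAreaRect((Y[:,:2]*1000).astype(np.float32)); print('bin',r)
fl=Y[abs(Y[:,2]-e[h.argmax()])<.006];A=np.c_[fl[:,:2],np.ones(len(fl))];print('floor',np.linalg.lstsq(A,fl[:,2],rcond=None)[0],np.median(fl[:,2]))
E
```

```text
1987
[   8    1    0    0    0    0    0    0    3  103    3    0    0    0
    0    0  104 1642   18   16    9   27   47    0    0    0    0    0
    0    6] [-0.258 -0.255 -0.252 -0.249 -0.246 -0.242 -0.239 -0.236 -0.233 -0.23
 -0.227 -0.224 -0.22  -0.217 -0.214 -0.211 -0.208 -0.205 -0.201 -0.198
 -0.195 -0.192 -0.189 -0.186 -0.182 -0.179 -0.176 -0.173 -0.17  -0.167
 -0.164]
plane slopes [ 0.0019169  -0.00555112 -0.2049161 ] z -0.20342018742739598
((530.6880493164062, -91.2802734375), (42.61136245727539, 82.4368667602539), 89.66928100585938)
lug 118 [ 0.48497528 -0.09395887 -0.22829492] [ 0.47218685 -0.09939389 -0.25825359] [ 0.59265436 -0.06887255 -0.22661186]
[   4   22    3    1    4    7    1    0    0    0    0    0    0 3893
  177  331  567  229   20    1   21  368  132    7    1    0    0    0
    0    0    0   11    7    0    0    0    0    0    0   27] [-0.42   0.006]
bin ((547.6600952148438, -44.09881591796875), (219.64138793945312, 497.12591552734375), 25.479263305664062)
floor [-0.00289112 -0.01536956 -0.27471048] -0.27577995489723944
```

```bash
python3 - <<'E'
from h import *
ctrl.move_pose([.55,.2,.26],frame([0,0,-1],[0,1,0])); im,d,W,P=wcloud()
np.savez('pk.npz',im=im,W=W); save(im,'pk.png'); print(ctrl.read_state()['time_s'])
for n in('lever','pocket','pocket_floor','lever_tip','lever_hinge'):
  for q in ctrl.trace('wrist',n)[:1]:
    m=q['region'];print(n,q['conf'],q['location'],m.sum(),np.nanmedian(W[m],0),np.nanmin(W[m],0),np.nanmax(W[m],0))
E
```

```text
3.8833
lever 0.89 [92.1, 258.5] 1926 [0.45572136 0.20440176 0.13577836] [ 0.40257382  0.18671096 -0.00220349] [0.49756075 0.23109959 0.15002061]
pocket 0.87 [168.3, 258.4] 25535 [0.53812551 0.20345782 0.07972366] [ 0.42064001  0.07771008 -0.002661  ] [0.68944403 0.32080982 0.26011572]
pocket_floor 0.92 [166.4, 256.4] 25743 [0.53830963 0.20280582 0.07971535] [ 0.40257382  0.073635   -0.00373224] [0.6951052  0.33066046 0.26019383]
lever_tip 0.63 [89.0, 261.2] 1926 [0.45575391 0.20419715 0.13563916] [ 0.4011903   0.18544559 -0.00123053] [0.49768594 0.22969661 0.15002061]
lever_hinge 0.58 [166.1, 258.4] 25218 [0.53799575 0.20362862 0.07972669] [ 0.42997632  0.07113503 -0.002661  ] [0.68827389 0.3225341  0.26019383]
```

View pics/pk.png

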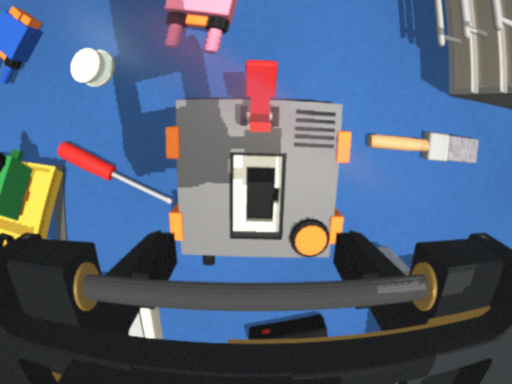

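The pocket is at (258,195), the white seat has its dark cut-out at (262,193), and the key slot is to the right, i.e. +y. The lever is open at (262,90).

```bash
python3 - <<'E'
from h import *
o=np.load('pk.npz'); im=o['im'].astype(int); W=o['W']
sub=np.zeros((384,512),bool); sub[140:245,220:295]=1
zz=W[...,2]; h,e=np.histogram(zz[sub&np.isfinite(zz)],np.arange(.035,.095,.003)); print(list(zip(e.round(3),h)))
hole=sub&(zz<.074)&(zz>.03); n,l,s,c=cv2.connectedComponentsWithStats(hole.astype(np.uint8)); k=1+s[1:,4].argmax(); hole=l==k
def rect(m,zp):
    # boundary pixels' rays intersected with plane zp, using camera centre
    C=cam; p=W[m]; t=(zp-C[2])/(p[:,2]-C[2]); q=C+t[:,None]*(p-C); return q
s=ctrl.read_state();T=np.array(ctrl.camera_info('wrist')['tool_from_camera']); cam=R.from_rotvec(s['eef_rot']).as_matrix()@T[:3,3]+s['ee_pos']
deck=np.nanmedian(zz[(zz>.074)&(zz<.086)]); print('deck',deck)
q=rect(hole,deck); print('hole@deck',cv2.minAreaRect((q[:,:2]*1000).astype(np.float32)))
ang=None
m=(zz>.074)&(zz<.086); p=W[m]; print('deck rect',cv2.minAreaRect((p[:,:2]*1000).astype(np.float32)), np.percentile(p[:,:2],[.5,99.5],axis=0))
white=hole&(im.min(-1)>150); p=W[white]; print('plate z',np.nanmedian(p[:,2]), 'rect',cv2.minAreaRect((p[:,:2]*1000).astype(np.float32)))
cut=hole&(zz<deck-.0225)
q=rect(cut,deck-.016); print('cut@plate',cut.sum(),cv2.minAreaRect((q[:,:2]*1000).astype(np.float32)))
dk=hole&(im.max(-1)<100)
for r in range(150,235,5): 
    cc=np.where(dk[r])[0]; print(r,W[r,258,0].round(4) ,np.where(white[r])[0][[0,-1]] if white[r].any() else '', [ (a[0],a[-1]) for a in np.split(cc,np.where(np.diff(cc)>1)[0]+1) if len(a)])
L=(im[...,0]>150)&(im[...,1]<70)&(im[...,2]<70)&(zz>.085)&(W[...,0]<.55)&(abs(W[...,1]-.2)<.04); p=W[L]; print('lever',len(p)); 
for a in np.arange(.39,.51,.01):
    k=abs(p[:,0]-a)<.005
    if k.any(): print(a.round(3),np.percentile(p[k,2],[5,50,95]).round(4),p[k,1].mean().round(4),np.ptp(p[k,1]).round(4))
E
```

```text
[(np.float64(0.035), np.int64(0)), (np.float64(0.038), np.int64(0)), (np.float64(0.041), np.int64(0)), (np.float64(0.044), np.int64(0)), (np.float64(0.047), np.int64(795)), (np.float64(0.05), np.int64(701)), (np.float64(0.053), np.int64(36)), (np.float64(0.056), np.int64(35)), (np.float64(0.059), np.int64(78)), (np.float64(0.062), np.int64(1885)), (np.float64(0.065), np.int64(101)), (np.float64(0.068), np.int64(60)), (np.float64(0.071), np.int64(77)), (np.float64(0.074), np.int64(123)), (np.float64(0.077), np.int64(2600)), (np.float64(0.08), np.int64(1284)), (np.float64(0.083), np.int64(10)), (np.float64(0.086), np.int64(34)), (np.float64(0.089), np.int64(24))]
deck 0.07966506475857454
hole@deck ((570.6659545898438, 201.43356323242188), (55.33573913574219, 93.34076690673828), 88.49859619140625)
deck rect ((568.9454345703125, 193.72329711914062), (343.01861572265625, 807.5563354492188), 17.816007614135742) [[ 0.32688949 -0.15890311]
 [ 0.64626079  0.49153323]]
plate z 0.06349960727580668 rect ((572.9949340820312, 201.54644775390625), (56.188934326171875, 93.80968475341797), 88.8940582
[... 274 characters left out ...]
(np.int64(247), np.int64(273))]
180 0.5578 [233 280] [(np.int64(247), np.int64(273))]
185 0.5641 [233 280] [(np.int64(248), np.int64(273))]
190 0.5706 [233 246] [(np.int64(248), np.int64(278))]
195 0.577 [233 246] [(np.int64(248), np.int64(271)), (np.int64(273), np.int64(277))]
200 0.5831 [233 246] [(np.int64(247), np.int64(277))]
205 0.5899 [233 279] [(np.int64(247), np.int64(272))]
210 0.5963 [233 278] [(np.int64(247), np.int64(272))]
215 0.6027 [233 278] [(np.int64(247), np.int64(271))]
220 0.6063 [233 278] []
225 0.6115 [233 278] []
230 0.6176 [233 277] []
lever 259
0.43 [0.1458 0.1474 0.1491] 0.208 0.023
0.44 [0.1404 0.1449 0.1481] 0.2089 0.0245
0.45 [0.1357 0.1379 0.1406] 0.2143 0.0089
```

```bash
python3 - <<'E'
from h import *
ps=-.145; z=zb(ps); x=np.array([np.cos(.55)*np.cos(ps),np.cos(.55)*np.sin(ps),np.sin(.55)]); y=np.cross(z,x)
B=np.stack([x,y,z],1); c=B@np.array([.5307,-.0915,-.2154]); print('center',c)
r=frame(-z,y); ctrl.move_pose(c+.09*z,r)
print(ctrl.move_linear(c-.003*z,vel=.1,f_stop=6))
s=ctrl.read_state(); print((B.T@(s['ee_pos']-c)).round(4),s['ft_force'])
ctrl.command_gripper(.03); s=ctrl.read_state(); print(s['width'],s['finger_force'],s['ft_force'],s['time_s'])
if s['width']>.038:
    ctrl.move_linear(np.array(s['ee_pos'])+.05*z,vel=.08)
    ctrl.move_linear(np.array(s['ee_pos'])+.05*z+[0,0,.12],vel=.15)
    s=ctrl.read_state(); print(s['width'],s['finger_force'],s['ft_force'],s['ee_pos'],s['time_s'])
    im,d,W,P=wcloud(); save(im,'held.png'); np.savez('held.npz',im=im,P=P)
E
```

```text
center [ 0.54587115 -0.17218113  0.09375633]
False
[ 0.0003 -0.     -0.0026] [-0.23585973 -0.49822996 -0.16065628]
0.044145653596570585 29.968201518058777 [0.77155698 0.54032248 0.86589739] 7.3667
0.043810938269488224 29.962689578533173 [ 0.31554306  0.91135277 -2.59935108] [ 0.52121051 -0.16839237  0.25262085] 9.0917
```

View pics/held.png

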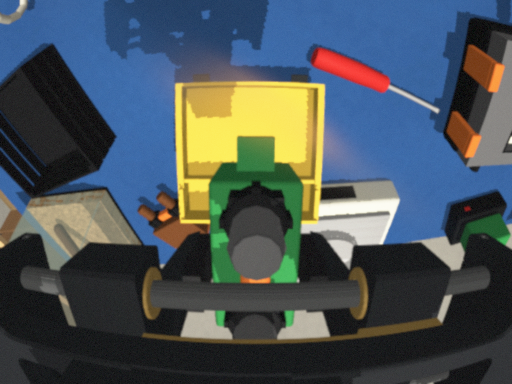

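Held at 43.8 mm width, with the lug forward at (256,153). I'll measure the in-hand pose, then go to the pocket.

```bash
cat >> h.py <<'E'
YAW=-.022
RP=frame([0,0,-1],[np.sin(-YAW),np.cos(YAW),0])
E
python3 - <<'E'
from h import *
o=np.load('held.npz'); im=o['im'].astype(int); P=o['P']
g=(im[...,1]>1.5*im[...,0])&(im[...,1]>1.3*im[...,2])&(np.linalg.norm(P,axis=-1)<.12)
p=P[g]; p=p[np.isfinite(p).all(1)]; h,e=np.histogram(p[:,2],np.arange(-.03,.06,.004)); print(list(zip(e.round(3),h)))
t=p[abs(p[:,2]-(-.015))<.008]; print('top z',np.median(t[:,2]),'x max',np.percentile(t[:,0],99.5),'y',np.percentile(t[:,1],[1,99]))
l=p[abs(p[:,2]-(.010))<.005]; l=l[l[:,0]>.03]; print('lug z',np.median(l[:,2]),'x',np.percentile(l[:,0],[1,99]),'y',np.percentile(l[:,1],[1,99]),len(l))
A=np.c_[t[:,:2],np.ones(len(t))]; print('slopes',np.linalg.lstsq(A,t[:,2],rcond=None)[0])
ctrl.move_pose([.573,.2053,.24],RP)
s=ctrl.read_state(); print(s['time_s'],s['ft_force'],s['ee_pos'],s['width'])
E
```

```text
[(np.float64(-0.03), np.int64(73)), (np.float64(-0.026), np.int64(51)), (np.float64(-0.022), np.int64(90)), (np.float64(-0.018), np.int64(3701)), (np.float64(-0.014), np.int64(465)), (np.float64(-0.01), np.int64(148)), (np.float64(-0.006), np.int64(147)), (np.float64(-0.002), np.int64(115)), (np.float64(0.002), np.int64(123)), (np.float64(0.006), np.int64(628)), (np.float64(0.01), np.int64(444)), (np.float64(0.014), np.int64(43)), (np.float64(0.018), np.int64(44)), (np.float64(0.022), np.int64(36)), (np.float64(0.026), np.int64(33)), (np.float64(0.03), np.int64(32)), (np.float64(0.034), np.int64(9)), (np.float64(0.038), np.int64(0)), (np.float64(0.042), np.int64(0)), (np.float64(0.046), np.int64(0)), (np.float64(0.05), np.int64(0)), (np.float64(0.054), np.int64(0))]
top z -0.014909067854606009 x max 0.041905295185503615 y [-0.02127669  0.02209426]
lug z 0.009822776081713683 x [0.04094748 0.05717961] y [-0.0178542   0.01880938] 1116
slopes [ 0.01136157  0.0046424  -0.01498168]
10.55 [ 0.38859506  0.33881595 -3.42376098] [0.5732711  0.20425527 0.23997046] 0.043422852239600344
```

```bash
cat > seat.py <<'E'
from h import *
def probe(x,y,f=5,zt=.1062):
    p=ctrl.read_state()['ee_pos']
    ctrl.move_linear([x,y,max(p[2],.1205)],vel=.05)
    hit=ctrl.move_linear([x,y,zt],vel=.03,f_stop=f)
    s=ctrl.read_state(); print('%.4f %.4f'%(x,y),hit,np.round(s['ee_pos'],4),np.round(s['ft_force'],1),round(s['width'],4),round(s['time_s'],1))
    return s['ee_pos'][2]
E
python3 - <<'E'
from seat import *
ctrl.move_linear([.573,.2053,.135],vel=.12)
print(ctrl.read_state()['ee_pos'])
c=np.array([.573,.2053])
for d in [(0,0),(1.5,0),(-1.5,0),(0,-1.5),(0,1.5)]:
    if probe(*(c+np.array(d)/1000))<.112: break
im,d,W=cloud('scene'); print(ctrl.read_state()['time_s'])
E
```

```text
[0.57343485 0.20529002 0.13589843]
0.5730 0.2053 True [0.5728 0.2052 0.1067] [-1.6 -0.1  6.8] 0.0434 12.8
12.8
```

It dropped home on the first probe: TCP z is 0.1067, which is the home height. Now I release it and check.

```bash
python3 - <<'E'
from h import *
ctrl.command_gripper(.075)
p=np.array(ctrl.read_state()['ee_pos']); ctrl.move_linear(p+[0,0,.13],vel=.12)
ctrl.move_linear([.52,.204,.26],vel=.15)
im,d,W,P=wcloud(); save(im,'seated.png'); np.savez('seated.npz',im=im,W=W)
im=im.astype(int); g=(im[...,1]>1.5*im[...,0])&(im[...,1]>1.3*im[...,2])&(abs(W[...,0]-.56)<.1)&(abs(W[...,1]-.2)<.08)
p=W[g]; z=p[:,2]; t=p[abs(z-.122)<.006]; print('top z',np.median(t[:,2]),'exp .122',np.linalg.lstsq(np.c_[t[:,:2]-t[:,:2].mean(0),np.ones(len(t))],t[:,2],rcond=None)[0],cv2.minAreaRect((t[:,:2]*1000).astype(np.float32)))
print('lug z',np.median(z[(z<.108)&(p[:,0]<.53)]),'exp .0967', ctrl.read_state()['time_s'])
E
```

```text
top z 0.12145494724128705 exp .122 [ 0.0058402  -0.00173165  0.12145657] ((572.851806640625, 205.93161010742188), (43.494407653808594, 84.47229766845703), 88.31080627441406)
lug z 0.09645361694668472 exp .0967 15.2417
```

View pics/seated.png

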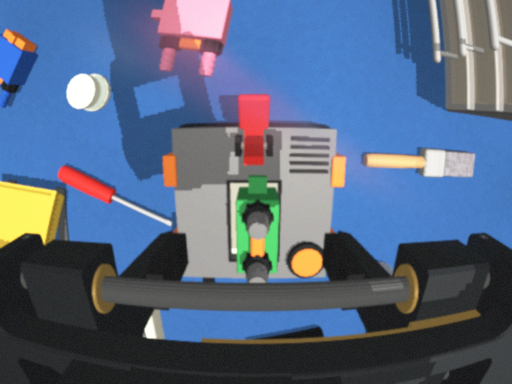

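The block is fully home (top z 0.1215 against 0.122 expected) and its lug at (258,185) faces the lever at (254,120). Next I swing the lever.

```bash
python3 - <<'E'
from h import *
ctrl.command_gripper(0.0)
ctrl.move_linear([.385,.206,.26],vel=.2)
ctrl.move_linear([.385,.206,.139],vel=.12)
hit=ctrl.move_linear([.505,.2035,.139],vel=.05,f_stop=15)
s=ctrl.read_state(); print(hit,s['ee_pos'],s['ft_force'],s['time_s'])
b=np.array(s['ee_pos']); ctrl.move_linear(b-[.03,0,0],vel=.1); ctrl.move_linear(b-[.03,0,-.13],vel=.12)
ctrl.move_linear([.50,.204,.28],vel=.15)
im,d,W,P=wcloud(); save(im,'lever.png'); im=im.astype(int)
L=(im[...,0]>130)&(im[...,1]<70)&(im[...,2]<70)&(abs(W[...,0]-.49)<.08)&(abs(W[...,1]-.2)<.03)&(W[...,2]>.085); p=W[L]
for a in np.arange(.44,.55,.01):
    k=abs(p[:,0]-a)<.005
    if k.any(): print(a.round(3),k.sum(),np.percentile(p[k,2],[5,50,95]).round(4))
print(ctrl.read_state()['time_s'])
E
```

```text
True [0.4198308  0.2052323  0.13873078] [-3.56883477 -0.17832474  3.14013953] 19.4
0.45 80 [0.1305 0.1333 0.1371]
0.46 201 [0.1226 0.1271 0.1311]
0.47 132 [0.1125 0.1169 0.1213]
0.48 232 [0.1101 0.1242 0.1393]
0.49 44 [0.1409 0.1425 0.144 ]
22.025
```

View pics/lever.png

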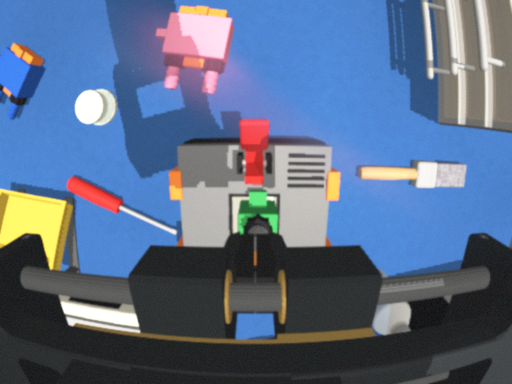

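The push stopped early on contact: the lever still leans out at (254,145). I'll repeat it lower and slower, with a higher stop force.

```bash
python3 - <<'E'
from h import *
ctrl.move_linear([.385,.206,.26],vel=.2)
ctrl.move_linear([.385,.206,.124],vel=.12)
def st(h): s=ctrl.read_state(); print(h,np.round(s['ee_pos'],4),np.round(s['ft_force'],1),round(s['time_s'],1)); return h
ctrl.move_linear([.410,.205,.124],vel=.05)
if not st(ctrl.move_linear([.445,.2045,.124],vel=.025,f_stop=25)) or ctrl.read_state()['ee_pos'][0]>.435:
    st(ctrl.move_linear([.450,.2045,.139],vel=.04,f_stop=25))
    st(ctrl.move_linear([.505,.2035,.139],vel=.03,f_stop=25))
b=np.array(ctrl.read_state()['ee_pos']); ctrl.move_linear(b-[.03,0,0],vel=.1); ctrl.move_linear(b-[.03,0,-.13],vel=.12)
ctrl.move_linear([.48,.204,.28],vel=.15)
im,d,W,P=wcloud(); save(im,'lever2.png'); im=im.astype(int)
L=(im[...,0]>130)&(im[...,1]<70)&(im[...,2]<70)&(abs(W[...,0]-.49)<.08)&(abs(W[...,1]-.2)<.03)&(W[...,2]>.085); p=W[L]
for a in np.arange(.44,.55,.01):
    k=abs(p[:,0]-a)<.005
    if k.any(): print(a.round(3),k.sum(),np.percentile(p[k,2],[5,50,95]).round(4))
print(ctrl.read_state()['time_s'])
E
```

```text
True [0.4203 0.2049 0.1238] [-4.6  0.5  4.2] 25.4
0.44 224 [0.1425 0.1468 0.15  ]
0.45 235 [0.1329 0.1373 0.1419]
0.46 165 [0.1224 0.1272 0.1323]
0.47 123 [0.1115 0.1164 0.1211]
0.48 240 [0.1095 0.1225 0.1366]
0.49 86 [0.1384 0.1421 0.144 ]
27.9
```

View pics/lever2.png

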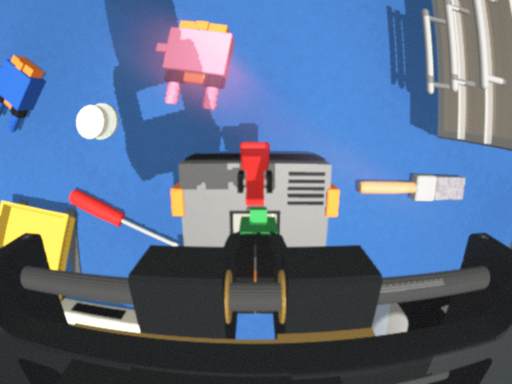

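Contact is on the handle's end, at (255,145), but friction on the vertical finger jams it. The tool has to follow the handle's arc instead of a flat line.

```bash
cat > lev.py <<'E'
from h import *
H=np.array([.480,.1017])
def wp(a,lead=.002):
    f=a-.5236; d=np.array([-np.sin(f),np.cos(f)]); n=np.array([-np.cos(f),-np.sin(f)])
    if f>0: c=H+.066*d+.004*n-[0,.010]
    else: c=H+.056*d+.004*n
    return np.array([c[0]-.0105+lead,.2045,c[1]])
def st(h): s=ctrl.read_state(); print(h,np.round(s['ee_pos'],4),np.round(s['ft_force'],1),round(s['time_s'],1)); return h
E
python3 - <<'E'
from lev import *
ctrl.move_linear([.385,.206,.26],vel=.2)
p=wp(1.3,-.012); ctrl.move_linear([.385,.206,p[2]],vel=.15); ctrl.move_linear(p,vel=.05)
for a in [1.27,1.1,.95,.8,.65,.5,.35,.2,.1,0]:
    if st(ctrl.move_linear(wp(a),vel=.03,f_stop=25)): break
if a<.15:
    b=np.array(ctrl.read_state()['ee_pos']); st(ctrl.move_linear(b+[.008,0,-.004],vel=.02,f_stop=20))
b=np.array(ctrl.read_state()['ee_pos']); ctrl.move_linear(b-[.03,0,0],vel=.1); ctrl.move_linear([b[0]-.03,b[1],.28],vel=.15)
im,d,W,P=wcloud(); save(im,'lever3.png'); im=im.astype(int)
L=(im[...,0]>130)&(im[...,1]<70)&(im[...,2]<70)&(abs(W[...,0]-.49)<.08)&(abs(W[...,1]-.2)<.03)&(W[...,2]>.085); p=W[L]
for a in np.arange(.44,.55,.01):
    k=abs(p[:,0]-a)<.005
    if k.any(): print(a.round(3),k.sum(),np.percentile(p[k,2],[5,50,95]).round(4))
print(ctrl.read_state()['time_s'])
E
```

```text
False [0.422  0.2046 0.1376] [-13.4  -0.1  12. ] 30.8
False [0.4323 0.2045 0.1447] [-0.1  0.7  1.2] 31.3
False [0.4409 0.2045 0.1502] [ 0.4  0.1 -1.2] 31.8
False [0.4499 0.2045 0.1542] [-0.5  1.5 -0.2] 32.3
False [0.4595 0.2045 0.1567] [-0.5  0.3 -0.2] 32.8
False [0.4691 0.2045 0.1578] [-0.2 -0.1  0.6] 33.2
False [0.4775 0.2045 0.1575] [ 0.2  0.3 -0.1] 33.7
False [0.4857 0.2045 0.156 ] [ 1.2  0.3 -0.1] 34.1
False [0.4911 0.2045 0.1543] [-0.5  0.7  0.8] 34.4
False [0.4953 0.2045 0.1522] [-8.  -1.3  5.4] 34.8
True [0.4957 0.2046 0.1518] [-10.2  -2.   13. ] 35.1
0.46 17 [0.2794 0.2857 0.2901]
0.47 46 [0.1035 0.1054 0.1071]
0.48 136 [0.107  0.1133 0.1195]
0.49 259 [0.1206 0.1304 0.1364]
0.5 380 [0.1373 0.1456 0.1531]
0.51 8 [0.1492 0.1525 0.1534]
36.5667
```

View pics/lever3.png

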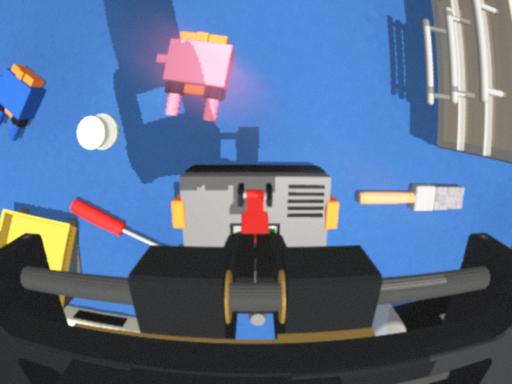

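```bash
python3 - <<'E'
from h import *
ctrl.pause(.5)
im,d,W=cloud('scene'); save(cv2.resize(im[170:330,250:450],(800,640))[:600],'fin.png')
im=im.astype(int); g=(im[...,1]>1.5*im[...,0])&(im[...,1]>1.3*im[...,2])&(abs(W[...,0]-.56)<.07)&(abs(W[...,1]-.2)<.05)
z=W[g][:,2]; h,e=np.histogram(z,np.arange(.08,.14,.004)); print(list(zip(e.round(3),h)))
L=(im[...,0]>130)&(im[...,1]<70)&(im[...,2]<70)&(abs(W[...,0]-.5)<.05)&(abs(W[...,1]-.2)<.03); p=W[L]
for a in np.arange(.085,.17,.01):
    k=abs(p[:,2]-a)<.005
    if k.any(): print(a.round(3),k.sum(),np.percentile(p[k,0],[5,50,95]).round(4))
E
```

```text
[(np.float64(0.08), np.int64(22)), (np.float64(0.084), np.int64(20)), (np.float64(0.088), np.int64(24)), (np.float64(0.092), np.int64(29)), (np.float64(0.096), np.int64(22)), (np.float64(0.1), np.int64(21)), (np.float64(0.104), np.int64(30)), (np.float64(0.108), np.int64(30)), (np.float64(0.112), np.int64(21)), (np.float64(0.116), np.int64(37)), (np.float64(0.12), np.int64(140)), (np.float64(0.124), np.int64(42)), (np.float64(0.128), np.int64(2)), (np.float64(0.132), np.int64(3)), (np.float64(0.136), np.int64(2))]
0.095 1 [0.4857 0.4857 0.4857]
0.105 43 [0.4832 0.495  0.5151]
0.115 8 [0.4801 0.491  0.4977]
0.125 4 [0.4946 0.4983 0.4999]
0.135 3 [0.4951 0.4953 0.5018]
0.145 2 [0.5031 0.504  0.5049]
0.155 12 [0.509  0.5129 0.5151]
0.165 6 [0.5113 0.5153 0.5173]
```

View pics/fin.png

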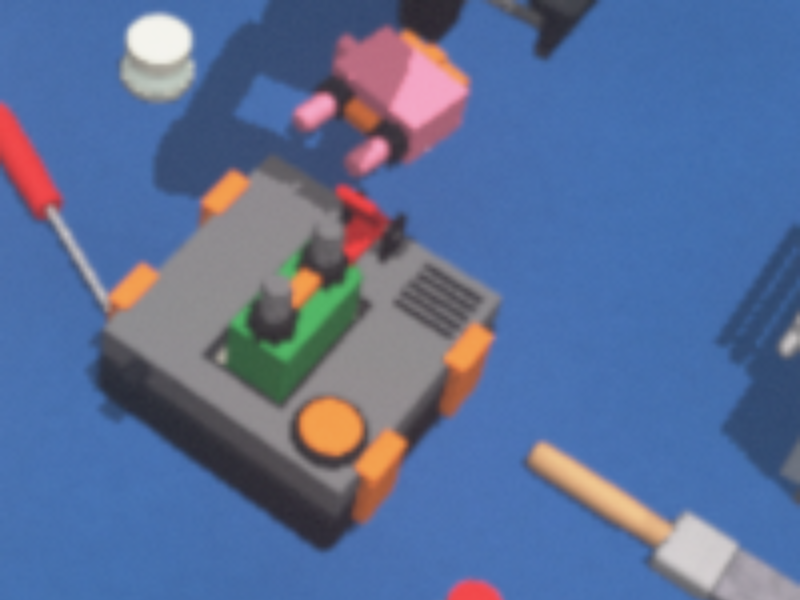

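The close view shows the block seated at (295,330). The lever at (360,220) is up and leaning over it with the toe flat on the lug. The handle tip measures (0.513, 0.16), which matches the locked position, and the bystanders are untouched.

```bash
python3 -c "
from plant import ctrl
print(ctrl.close_job(), ctrl.read_state()['time_s'])"
```

```text
the job is handed in; nothing more can be done
the job is handed in; nothing more can be done
```

The job is handed in: the green tap block is fully home in the pump-head pocket (it dropped in on the first try, so no shuffling was needed), the red lever is locked on its lug, and I saw no sign of the bystanders having moved, at about 37 s of the 64 s allowed.

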